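# Clip the snap-hook lifting handle onto the tilted laser head

### The arm

A 7-joint arm with a two-finger parallel gripper is mounted at the origin on the work surface. World frame = base frame: x ahead of the robot, y to its left, z up, the work surface at z = 0. Lengths are in m, angles in rad, forces in N, time in s.
With the tool pointing down it reaches from about 0.425 to 0.875 m from the base axis. Payload 4.7 kg.
Tool frame: the origin (TCP) lies at the very end of the fingers, on their centre line; the grasp point (between the pads) lies tcp_to_grasp behind it (tcp_to_grasp is the distance from the TCP to the grasp point, in m); z points along the fingers, y is the line along which they close (so a half turn about z gives the same grasp; the last joint's range is limited). The gripper opens to 87 mm and grips with 3 to 60 N. Pads are 19 mm wide; open, the fingers measure 117 mm over their backs; the gripper's body (75 mm by 190 mm) begins 51 mm behind the grasp point.
Start: joints at [-1.224, 0.321, -0.07, 1.45, 0.023, 1.371, -0.057], TCP at [0.212, 0.614, 0.223] pointing down, gripper open.
Joint ranges: [-2.86, 2.86], [-0.3, 2.09], [-1.38, 1.24], [0.06, 2.45], [-1.56, 4.7], [0.09, 2.05], [-2.69, 2.69]. Speed limits (rad/s): [2.57, 2.57, 3.14, 3.14, 3.14, 3.14, 3.14].

### API

Orientations are given as [roll, pitch, yaw] about the fixed x, y, z axes, in that order (R = Rz(yaw) Ry(pitch) Rx(roll)).
In Python, from plant import * gives the robot as it stands.
- The arm moves only by the tool servo_tool, never from a script. Its argument "series" is a list of rows, each a list of 7 numbers: the shift along the world's x, y, z in units of 30 cm (1.0 is 30 cm), then the turn, a rotation vector about the world's x, y, z in units of 360 degrees (1.0 is 360 degrees), then the closure, from 0 (fully open) to 1 (shut). A call has 1 to 12 rows; each row is the pose to reach, as a shift and turn from the pose commanded when the call began, turning the shorter way round; what a row does not reach only later rows make up. A row lasts 1/10 s, in which the tool goes at most 50 mm and 8.59 degrees, less where a joint would pass 70% of its speed; a pose out of reach is approached as far as the arm can. A call with a number of a shift or a turn outside -1 to 1 is refused whole. A call with a gripper value outside its range is refused whole. The fingers move at their own pace and stop on an object; the grip force is fixed at half the most. Time passes only in rows, so rows that repeat a pose let the fingers close. It gives the time, the measured TCP pose, the force, the opening and the grip force at its end, in the units of the state.
- get_obs(): the state, without advancing time (a new reading comes with each control period).
- capture(name): name is "scene" or "top" or "wrist"; returns a dict with "image" (384x512x3 uint8, red, green, blue), "intrinsics" (3x3 intrinsics, pixels), "R" (3x3) and "t" (3): a world point X has camera coordinates R X + t; the wrist camera has in their place "mount" (4x4, takes a point from camera to tool coordinates, whose origin is the TCP and whose axes are the flange's). Camera axes: x right, y down, z forward; pixel columns grow to the right and rows downward; lengths in m; the calibration is good to about 2 mm. A picture is of the moment at which its call begins: read the wrist's pose just before it. There is no depth.
- job_done(): hands the job in; it is judged then, once.
The state is a dict: "time_s": time; "q": joint angles; "joint_vel": joint speeds; "effort": joint torques, N m; "ee_pos": TCP position; "tool_rot": TCP orientation; "ft_force": force on the tool from outside, world axes, zero at the start; "wrist_torque": the same for the moment, N m; "grip_width": finger opening in m; "grip_force": force on a finger pad.
Only numpy, scipy, OpenCV 4.12 (cv2) and the standard library are available. Lean on these libraries where they do the work, as an engineer would, in place of code of your own. Each camera call takes 0.05 s, during which the arm holds its last target. There are 200 camera calls.

### The job

Take the lifting handle with the spring-gated snap hook out of the tool stand and push it square onto the lifting bar of the tilted laser head until its gate flicks shut behind the bar. Pull back firmly on the handle so that the bar bears against the shut gate for a moment, to prove it is locked, then let go and leave it hanging on the bar. Leave the other two hand tools standing in the stand and do not shift the other things on the table.

Things in the scene. Friction and masses are not known exactly. Their poses are not given: they have to be found in the camera images.
- hook: Snap-hook lifting handle, 174 mm, 0.18-0.35 kg, standing hook-down in one pocket. Origin between the jaw tips, z up the handle, x across the jaws. Jaws 14 mm thick (y), outer faces x = +-24 mm, z 0 to a bridge at 50-66 mm; throat 24 mm wide, open to -z. Black rectangular grip 26 (x) x 22 (y) mm, z 72-174 mm, flat top: the only such grip. Pinch it hard (50 N or more) on its x faces.
- seat (a point): Where the bar's axis lies in the throat when the bar is fully home against the bridge: 44 mm up hook z from the jaw tips, axes as the hook. When the bar bears on the inside of the shut gate, its axis lies about 27 mm to the -z side of this point.
- gate (a joint): Sprung gate, 24 x 12 x 6 mm, across the throat, hinged on the -x jaw 8 mm above the jaw tips. 0 = shut (held by its spring at a stop), grows to 1.5 rad as the entering bar pushes it inwards (+z), which takes very roughly 4 to 12 N along the handle; cannot open outwards. It flicks shut once the bar's axis is 32 to 37 mm above the jaw tips (within 7 to 12 mm of home).
- writer: Compact pattern writer, fixed: black base plate 210 x 300 mm, low cheeks, white housing 214 mm high with red band on its +y side, amber visor reaching out over the laser head (free edge at y = +20 mm, z = 260 mm). Origin on the table under the middle of the head's face, z up. That face leans 35 degrees, down towards -y: the handle must lean 35 degrees from vertical towards the writer's -y.
- bar (a point): Middle of the lifting bar: a steel bar 12 mm in diameter, 70 mm clear between its two legs, held 60 mm off the aluminium laser head (150 x 110 mm). Frame fixed to the head: x along the bar, z straight out of the tilted face (the hook's axis when pushed on squarely), y up the slope.
- head (a joint): Sprung bed of the laser head, m: 0 at rest (outer stop), grows to a stop at 0.015 as the head is pushed in along the bar frame's -z. Starts to give at about 3 N, reaches its stop at about 9 N. The bar sinks with it, so pushing to the bar's measured place is not enough.
- stand: Tool stand, fixed, 100 x 225 mm aluminium base 8 mm thick with three pockets in a row along its y at -75, 0 and +75 mm. Each pocket is 51 x 17 mm inside (x, y), floor at 8 mm, rim 42 mm above the table. Origin on the table under its middle. Each tool stands with its z up and its x along the stand's x.
- plain_hook: Another tool of the stand: an open hook without a gate, round black grip 20 mm in diameter with a ball end, 180 mm long. Leave it. Origin at its lower end.
- lever_key: Another tool of the stand: a flat steel lever with a T-shaped grip (cross bar 70 mm), 154 mm high. Leave it. Origin at its lower end.
- solvent: Bottle, 60 mm in diameter, 150 mm high, bystander. Origin under its middle.
- wafer_case: Pale round wafer case, 110 mm in diameter, 18 mm high, bystander.
- jar: Jar, 56 mm in diameter, 70 mm high, bystander.
- driver: Screwdriver, 160 mm, lying on the table, bystander.
- puck: Steel weight, 50 mm in diameter, 30 mm high, bystander.
Mind the look-alikes: they are no part of the job. What is shaped like the hook but turquoise is not meant. What is shaped like the plain_hook but yellow is not meant.

How it is judged:
On the way, in this order (a step that is already met when the one before it is completed fails the run):
1. the bar is home in the held hook's throat and the gate is shut behind it (x of bar in the frame of seat between -0.012 and 0.012 m and y of bar in the frame of seat between -0.04 and 0.04 m and z of bar in the frame of seat between -0.016 and 0.008 m and value of joint gate below 0.15 rad and contact force between the fingers and hook above 1 N), for 0.1 s.
2. the held handle is pulled back so that the bar bears on the shut gate with more than 3 N (x of bar in the frame of seat between -0.012 and 0.012 m and y of bar in the frame of seat between -0.04 and 0.04 m and z of bar in the frame of seat between -0.034 and -0.02 m and value of joint gate below 0.15 rad and contact force between hook and writer above 3 N and contact force between the fingers and hook above 1 N), for 0.2 s.
At the end, for the whole second after the job is handed in: The hook hangs at rest (below 0.03 m/s) on the bar, leaning any way: bar's middle, in hook axes from the seat, within 24 mm in x, 40 mm in y, -36 to +10 mm in z; gate below 0.15 rad; the other two tools upright within 0.2 rad (x of bar in the frame of seat between -0.024 and 0.024 m and y of bar in the frame of seat between -0.04 and 0.04 m and z of bar in the frame of seat between -0.036 and 0.01 m and value of joint gate below 0.15 rad and linear speed of hook below 0.03 m/s and angle between each of plain_hook, lever_key's own z axis and vertical below 0.2 rad); the robot touches nothing.
It fails at once if another tool of the stand is moved more than 30 mm (distance of any of plain_hook, lever_key from where it was at the start of the episode above 0.03 m).
It fails at once if a bystander is moved more than 30 mm (distance of any of solvent, wafer_case, jar, driver, puck from where it was at the start of the episode above 0.03 m).
It also fails if it takes over 61 s, if anything falls off the work surface, if the arm or the gripper's body presses on something with over 40 N, if the wrist force passes 120 N, or if a joint passes its speed limit or range.

## Working session

There is one attempt and no reset: what is moved stays moved. The work goes in short steps, Python scripts to look and compute and a tool call to move; the robot and the scene stay as the last step left them, time stands still between calls to the robot, and variables do not carry over. Pictures are saved under pics/ and viewed, at most 10 in all, crops included, and the job is handed in when it is done.

Besides the shell and the picture viewer there is one more tool, called after ">>>" as name(argument=value, ...) on one line, values as JSON. servo_tool: Moves the arm, as the interface text tells. Shifts and turns lie within -1 to 1; 1 stands for 30 cm of shift or 360 degrees of turn. Its arguments: {"type":"object","properties":{"series":{"type":"array"}},"required":["series"]}

```bash
ls; mkdir -p pics; python3 - <<'E'
from plant import *
import cv2,pickle
o=get_obs();print({k:o[k] for k in o if k in('time_s','ee_pos','tool_rot','grip_width','ft_force','tcp_to_grasp')})
try: print(tcp_to_grasp)
except Exception as e: print(e)
d={}
for n in("scene","top","wrist"):
    d[n]=capture(n);cv2.imwrite(f'pics/{n}0.png',d[n]['image'][:,:,::-1])
pickle.dump(d,open('cap0.pkl','wb'))
print(d['wrist']['mount'],d['top']['R'],d['top']['t'],d['top']['intrinsics'],d['scene']['R'],d['scene']['t'])
a=cv2.resize(d['scene']['image'],(800,600));cv2.imwrite('pics/s0.png',a[:,:,::-1])
a=cv2.resize(d['top']['image'],(800,600));cv2.imwrite('pics/t0.png',a[:,:,::-1])
E
```

```text
pics
{'time_s': 0.0, 'ee_pos': array([0.21223226, 0.61379317, 0.22145578]), 'tool_rot': array([-3.13968672e+00,  1.07810945e-04,  2.80879470e+00]), 'ft_force': array([ 0.22494283, -0.01608594,  0.36214864]), 'grip_width': 0.08698583330538741}
0.0187
[[ 1.09449387e-03 -9.66446711e-01 -2.56864860e-01  7.00521019e-02]
 [ 9.99999247e-01  1.20047226e-03 -2.55774281e-04 -6.89403425e-05]
 [ 5.55551352e-04 -2.56864387e-01  9.66447297e-01 -1.61705129e-01]
 [ 0.00000000e+00  0.00000000e+00  0.00000000e+00  1.00000000e+00]] [[-1.38017277e-01 -9.90429368e-01 -9.47465144e-04]
 [-9.69472583e-01  1.35292555e-01 -2.04496540e-01]
 [ 2.02667564e-01 -2.73055141e-02 -9.78866828e-01]] [-0.00927118  0.57788502  1.08893373] [[445.31273538   0.         250.59291879]
 [  0.         445.31273538 192.20666623]
 [  0.           0.           1.        ]] [[ 0.54802217  0.83616512  0.02235139]
 [ 0.53838479 -0.33215467 -0.7744773 ]
 [-0.64016679  0.43646438 -0.63220671]] [-0.21625809 -0.21318971  1.74599657]
```

View pics/s0.png

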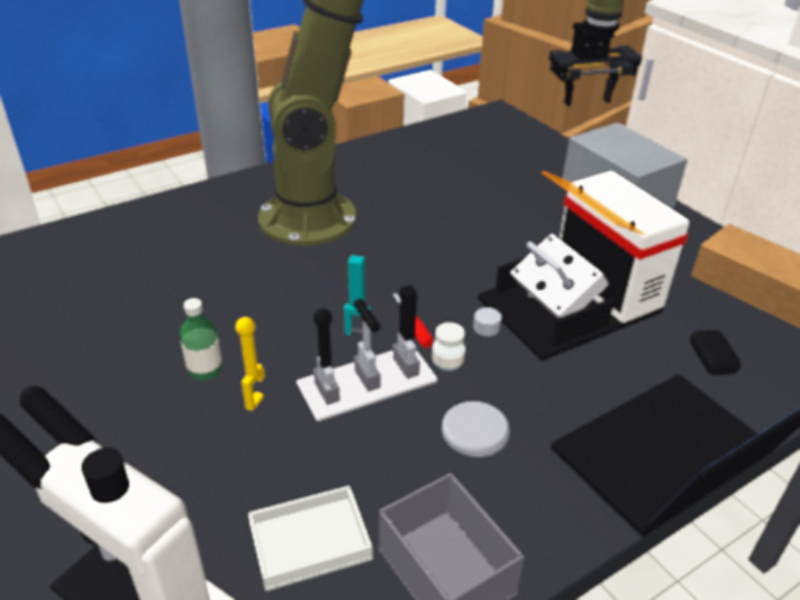

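View pics/t0.png

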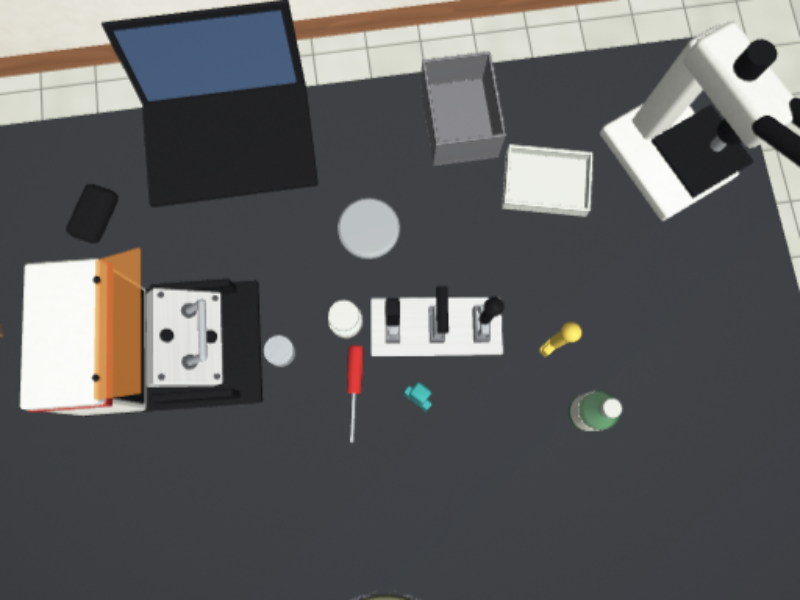

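The scene view at (407,310) and the top view at (392,310) show a black, flat-topped, rectangular grip in the stand pocket nearest the writer. The T-grip lever is at top (440,310) and the ball-ended plain hook at (487,315). Outside the stand, the turquoise hook is at top (418,397) and the yellow plain hook at (562,338). The hook I want is therefore the one at (392,310). I'll confirm it in an enlarged crop and crop the head in the same picture.

```bash
cat > h.py <<'E'
import numpy as np,cv2,pickle
def ray(c,uv):
    d=np.linalg.inv(c['intrinsics'])@np.array([uv[0],uv[1],1.]);R=c['R'];o=-R.T@c['t'];d=R.T@d;return o,d/np.linalg.norm(d)
def onz(c,uv,z):
    o,d=ray(c,uv);return o+d*(z-o[2])/d[2]
def tri(rs):
    A=sum(np.eye(3)-np.outer(d,d) for o,d in rs);b=sum((np.eye(3)-np.outer(d,d))@o for o,d in rs);return np.linalg.solve(A,b)
def proj(c,X):
    p=c['intrinsics']@(c['R']@np.asarray(X)+c['t']);return p[:2]/p[2]
E
python3 - <<'E'
from h import *
d=pickle.load(open('cap0.pkl','rb'));s,t=d['scene'],d['top']
def crop(c,x,y,w,h,W,H): return cv2.resize(c['image'][y:y+h,x:x+w],(W,H),interpolation=cv2.INTER_CUBIC)
im=np.zeros((600,800,3),np.uint8)
im[:300,:400]=crop(s,185,155,100,75,400,300)   # x4
im[:300,400:]=crop(t,232,175,100,75,400,300)
im[300:,:400]=crop(s,305,135,100,75,400,300)
im[300:,400:]=crop(t,80,170,100,75,400,300)
cv2.imwrite('pics/c1.png',im[:,:,::-1])
g=t['image'].min(2);m=np.zeros_like(g);m[180:235,232:330]=(g[180:235,232:330]>170)
cs=max(cv2.findContours(m,0,2)[0],key=cv2.contourArea);r=cv2.boxPoints(cv2.minAreaRect(cs));print(r,cv2.contourArea(cs))
P=np.array([onz(t,p,.008) for p in r]);print(P,P.mean(0),np.linalg.norm(np.diff(P,axis=0),axis=1))
E
```

```text
[[238.      226.99998]
 [238.      190.99998]
 [321.      190.99998]
 [321.      226.99998]] 1872.0
[[ 0.49293382 -0.04430454  0.008     ]
 [ 0.58976824 -0.05722809  0.008     ]
 [ 0.55880267 -0.27911526  0.008     ]
 [ 0.46249993 -0.26250733  0.008     ]] [ 0.52600117 -0.1607888   0.008     ] [0.097693   0.22403746 0.09772431]
```

View pics/c1.png

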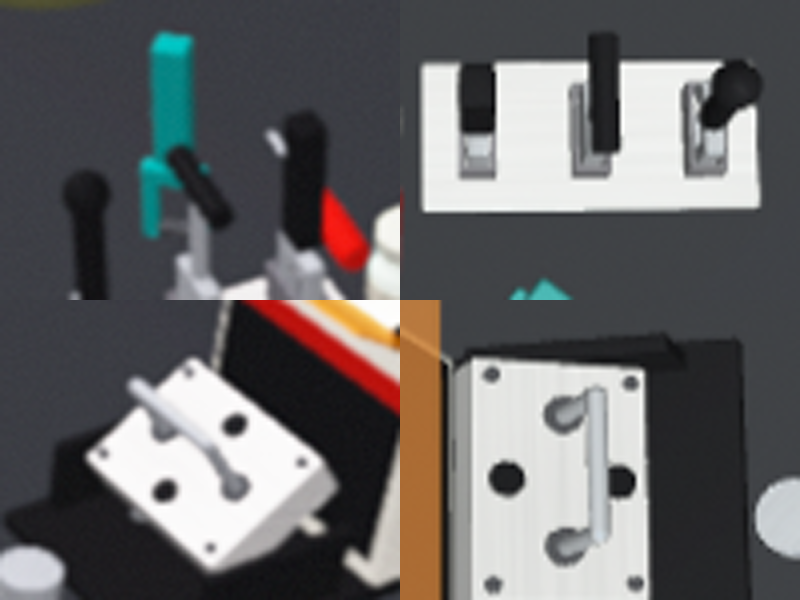

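The black flat-topped rectangular grip at top crop (478,100), in the pocket nearest the writer, is the hook. The bar runs from (597,388) to (597,545) in the top crop and from (135,385) to (215,445) in the scene crop.

```bash
python3 - <<'E'
from h import *
d=pickle.load(open('cap0.pkl','rb'));s,t=d['scene'],d['top']
T=[(80+197/4,170+88/4),(80+197/4,170+242/4)];S=[(305+135/4,135+85/4),(305+215/4,135+147/4)]
for pr in(((0,0),(1,1)),((0,1),(1,0))):
    X=[tri([ray(t,T[i]),ray(s,S[j])]) for i,j in pr]
    for x,(i,j) in zip(X,pr): print(x,proj(t,x)-T[i],proj(s,x)-S[j])
    print(np.linalg.norm(X[0]-X[1]),np.mean(X,0))
# red band/ writer base edge for yaw: head face corner screws in top crop
sc=[(491,374),(630,383),(635,584),(493,586)]
print([onz(t,(80+(a-400)/4,170+(b-300)/4),.1) for a,b in sc])
# hook grip top
print(onz(t,(232+77/4,175+66/4),.182))
c=np.array([.526,-.1608,0]);a=np.arctan2(-.0310,.2219);print(a,c+.075*np.array([-np.sin(a)*1,np.cos(a),0]))
E
```

```text
[0.56832206 0.1685417  0.20271314] [7.98655817 3.88126518] [ 7.03969684 -1.84622231]
[0.52686446 0.2440904  0.08446803] [-8.9957464  -4.94428522] [-8.44557471  1.53177782]
0.14631556293499542 [0.54759326 0.20631605 0.14359059]
[0.59429767 0.20072978 0.14800879] [-0.70340504 -0.37375408] [-0.66139987  0.15430817]
[0.5026249  0.20856932 0.14399536] [-0.35462485 -0.17632905] [-0.31121262  0.06667479]
0.0920948601155349 [0.54846129 0.20464955 0.14600207]
[array([0.62299598, 0.2757332 , 0.1       ]), array([0.60530467, 0.19043783, 0.1       ]), array([0.48025526, 0.19824118, 0.1       ]), array([0.49096839, 0.28386012, 0.1       ])]
[ 0.54718329 -0.08731104  0.182     ]
-0.13880421588921543 [ 0.53637692 -0.08652134  0.        ]
```

>>> servo_tool(series=[[0, 0, 0.33, 0, 0, 0, 0], [0, 0, 0.66, 0, 0, 0, 0], [0, 0, 0.66, 0, 0, 0, 0], [0, 0, 0.66, 0, 0, 0, 0], [0.1, -0.1, 0.66, 0, 0, -0.02, 0], [0.2, -0.2, 0.66, 0, 0, -0.04, 0], [0.3, -0.3, 0.66, 0, 0, -0.06, 0], [0.4, -0.42, 0.66, 0, 0, -0.08, 0], [0.5, -0.54, 0.66, 0, 0, -0.1, 0], [0.6, -0.66, 0.66, 0, 0, -0.11, 0], [0.7, -0.78, 0.66, 0, 0, -0.12, 0], [0.8, -0.9, 0.66, 0, 0, -0.14, 0]])

```text
time_s: 1.35
ee_pos: [0.4532, 0.3426, 0.4205]
tool_rot: [-3.142, -0.0, 1.925]
ft_force: [0.7, 0.4, 0.6]
grip_width: 0.0873
grip_force: 0.0
```

>>> servo_tool(series=[[0.08, -0.15, 0, 0, 0, -0.01, 0], [0.16, -0.3, 0, 0, 0, -0.02, 0], [0.24, -0.45, 0, 0, 0, -0.03, 0], [0.29, -0.58, 0, 0, 0, -0.04, 0], [0.29, -0.58, 0, 0, 0, -0.04, 0], [0.29, -0.58, 0, 0, 0, -0.04, 0], [0.29, -0.58, 0, 0, 0, -0.04, 0]])

```text
time_s: 2.05
ee_pos: [0.5388, 0.172, 0.4203]
tool_rot: [-3.141, -0.001, 1.68]
ft_force: [-0.2, 0.4, 1.1]
grip_width: 0.0871
grip_force: 0.0
```

```bash
cat >> h.py <<'E'
from scipy.spatial.transform import Rotation as Ro
def wrist(name):
    from plant import get_obs,capture
    o=get_obs();c=capture('wrist');T=np.eye(4);T[:3,:3]=Ro.from_euler('xyz',o['tool_rot']).as_matrix();T[:3,3]=o['ee_pos']
    M=np.linalg.inv(T@c['mount']);c['R']=M[:3,:3];c['t']=M[:3,3]
    pickle.dump(c,open(name+'.pkl','wb'));cv2.imwrite(f'pics/{name}.png',cv2.resize(c['image'],(800,600),interpolation=cv2.INTER_CUBIC)[:,:,::-1]);print(o['time_s'],o['ee_pos'],o['tool_rot'],o['ft_force']);return c
E
python3 -c "
from h import *;wrist('w1')"
```

```text
2.05 [0.5388062  0.17195825 0.42027558] [-3.14092595e+00 -6.73188545e-04  1.68044781e+00] [-0.17534366  0.41781356  1.12320365]
```

View pics/w1.png

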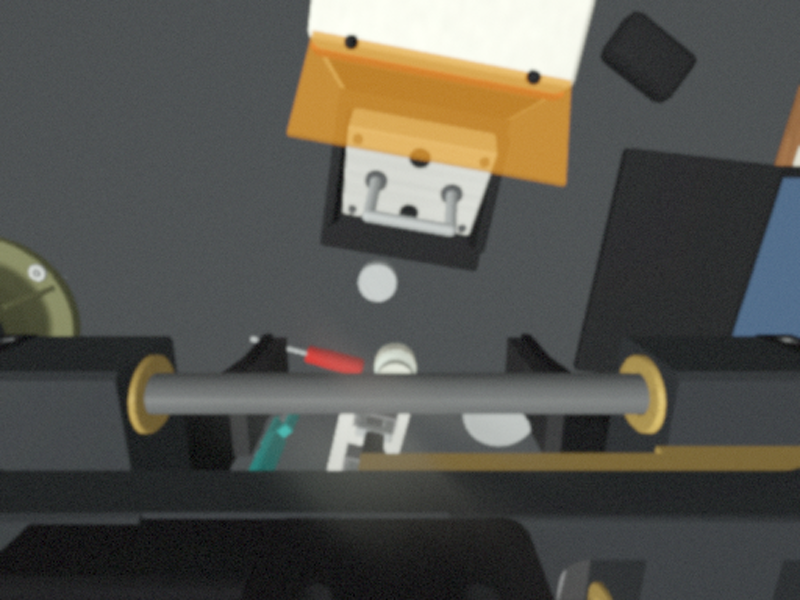

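>>> servo_tool(series=[[0, -0.15, 0, 0, 0, -0.01, 0], [0, -0.3, 0, 0, 0, -0.02, 0], [0, -0.45, -0.1, 0, 0, -0.03, 0], [0, -0.6, -0.2, 0, 0, -0.04, 0], [0, -0.75, -0.3, 0, 0, -0.04, 0], [0, -0.86, -0.4, 0, 0, -0.04, 0], [0, -0.86, -0.4, 0, 0, -0.04, 0], [0, -0.86, -0.4, 0, 0, -0.04, 0], [0, -0.86, -0.4, 0, 0, -0.04, 0]])

```text
time_s: 3.0
ee_pos: [0.5402, -0.085, 0.3013]
tool_rot: [3.141, -0.001, 1.43]
ft_force: [0.8, 1.1, 1.1]
grip_width: 0.0867
grip_force: 0.0
```

```bash
python3 -c "
from h import *;wrist('w2')"
```

```text
3.0 [ 0.54020803 -0.08497271  0.30133773] [ 3.14060969e+00 -1.04651921e-03  1.43025858e+00] [0.77580471 1.10371773 1.09063554]
```

View pics/w2.png

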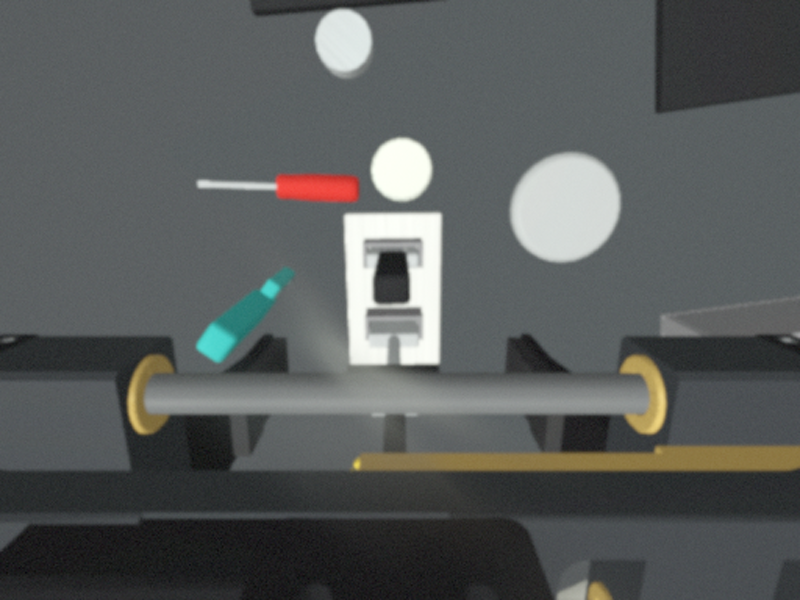

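The second wrist view shows the hook's grip top centred at about (392,290), square with the image axes. The first shows the bar from (367,215) to (455,231), with the visor edge behind it.

```bash
python3 - <<'E'
from h import *
d=pickle.load(open('cap0.pkl','rb'));s,t=d['scene'],d['top'];w1,w2=[pickle.load(open(f'w{i}.pkl','rb')) for i in(1,2)]
k=.64
print('hook',onz(w2,(392*k,290*k),.182),[onz(w2,np.array(p)*k,.182)[:2] for p in((373,302),(411,302))])
B=[onz(w2,np.array(p)*k,.008)[:2] for p in((345,213),(441,212),(440,364),(349,364))];print('stand',B,np.mean(B,0))
a=w2['image'][170:200,225:275].astype(int).sum(2);print(a[::3,::3])
# bar
# jitter-free tri: robot-side end & far end
E1=tri([ray(w1,np.array((367,215))*k),ray(t,(129.25,230.5)),ray(s,(338.75,156.25))]);E2=tri([ray(w1,np.array((455,231))*k),ray(t,(129.25,192)),ray(s,(358.75,171.75))])
for E,u,v,w in((E1,np.array((367,215))*k,(129.25,230.5),(338.75,156.25)),(E2,np.array((455,231))*k,(129.25,192),(358.75,171.75))):
    print(E,proj(w1,E)-u,proj(t,E)-v,proj(s,E)-w)
print((E1+E2)/2,np.arctan2(*(E2-E1)[[1,0]]))
# visor/housing screws in w1
p=[onz(w1,np.array(q)*k,.24)[:2] for q in((351,42),(533,77))];print('screws yaw',np.arctan2(*(p[1]-p[0])[::-1]))
p=[onz(w1,np.array(q)*k,.01)[:2] for q in((321,244),(476,270))];print('plate yaw',np.arctan2(*(p[1]-p[0])[::-1]),p)
E
```

```text
hook [ 0.53726276 -0.08643505  0.182     ] [array([ 0.52351466, -0.09286009]), array([ 0.54867008, -0.09639923])]
stand [array([ 0.49333091, -0.0426365 ]), array([ 0.59104407, -0.05533798]), array([ 0.57088566, -0.22265038]), array([ 0.46953179, -0.20837166])] [ 0.53119811 -0.13224913]
[[745 752 726 601 676 479 103  97 100 105 109  80 470 659 615 660 746]
 [747 751 748 741 738 378 105 110 107  86 102  93 483 741 745 746 745]
 [746 749 750 746 711 245 140 127 140 134 127 131 358 738 749 746 745]
 [746 752 747 746 696 198 172 173 161 164 171 164 294 734 748 749 746]
 [745 751 749 743 696 185 181 181 174 174 169 168 292 738 749 748 746]
 [743 749 749 745 699 206 175 181 177 181 170 169 281 736 748 745 746]
 [746 750 747 745 697 204 175 169 166 171 164 160 256 736 747 747 746]
 [745 747 747 744 706 236 160 180 170 176 162 162 325 735 748 746 747]
 [743 748 746 742 740 593 407 405 399 468 482 496 638 735 739 743 746]
 [745 747 746 660 528 473 460 459 452 466 468 462 428 426 431 697 748]]
[0.50445317 0.20579844 0.14655918] [-0.93372302 -1.69464271] [ 0.46827542 -1.24251325] [-0.51562843 -0.08082976]
[0.59437951 0.1992839  0.14920729] [ 0.38157948 -0.98948207] [-0.23471352 -0.59327501] [-0.96443538 -0.01991618]
[0.54941634 0.20254117 0.14788324] -0.07231663776502693
screws yaw -0.06103881628736294
plate yaw -0.05721786907125295 [array([0.44170229, 0.14735477]), array([0.64958855, 0.13544696])]
```

>>> servo_tool(series=[[-0.01, -0.005, -0.1, 0, 0, 0, 0], [-0.01, -0.005, -0.25, 0, 0, 0, 0], [-0.01, -0.005, -0.4, 0, 0, 0, 0], [-0.01, -0.005, -0.52, 0, 0, 0, 0], [-0.01, -0.005, -0.59, 0, 0, 0, 0], [-0.01, -0.005, -0.59, 0, 0, 0, 0], [-0.01, -0.005, -0.59, 0, 0, 0, 1], [-0.01, -0.005, -0.59, 0, 0, 0, 1], [-0.01, -0.005, -0.59, 0, 0, 0, 1], [-0.01, -0.005, -0.59, 0, 0, 0, 1], [-0.01, -0.005, -0.59, 0, 0, 0, 1], [-0.01, -0.005, -0.59, 0, 0, 0, 1]])

```text
time_s: 4.25
ee_pos: [0.5365, -0.0892, 0.1239]
tool_rot: [3.141, -0.0, 1.426]
ft_force: [-0.2, 0.8, -0.0]
grip_width: 0.0468
grip_force: 0.0
```

>>> servo_tool(series=[[0, 0, 0, 0, 0, 0, 1], [0, 0, 0, 0, 0, 0, 1], [0, 0, 0, 0, 0, 0, 1], [0, 0, 0, 0, 0, 0, 1], [0, 0, 0, 0, 0, 0, 1], [0, 0, 0, 0, 0, 0, 1], [0, 0, 0, 0, 0, 0, 1]])

```text
time_s: 4.95
ee_pos: [0.5363, -0.0891, 0.1235]
tool_rot: [-3.141, 0.0, 1.427]
ft_force: [0.2, -0.2, 0.1]
grip_width: 0.0257
grip_force: 29.9
```

>>> servo_tool(series=[[0, 0, 0.08, 0, 0, 0, 1], [0, 0, 0.2, 0, 0, 0, 1], [0, 0, 0.35, 0, 0, 0, 1], [0, 0, 0.5, 0, 0, 0, 1], [0, 0, 0.65, 0, 0, 0.02, 1], [0, 0, 0.8, 0, 0, 0.04, 1], [0, 0.08, 0.85, 0, 0, 0.06, 1], [0, 0.2, 0.85, 0, 0, 0.08, 1], [0, 0.3, 0.85, 0, 0, 0.1, 1], [0, 0.4, 0.85, 0, 0, 0.12, 1], [0, 0.4, 0.85, 0, 0, 0.14, 1], [0, 0.4, 0.85, 0, 0, 0.16, 1]])

```text
time_s: 6.15
ee_pos: [0.5361, 0.0324, 0.3776]
tool_rot: [-3.14, -0.001, 2.44]
ft_force: [0.0, -0.8, -2.2]
grip_width: 0.0256
grip_force: 29.9
```

```bash
cat >> h.py <<'E'
bar=np.array([.5494,.2025,.1475]);psi=-.062
def target(bar,off,psi=psi,L=.1155):
    a=np.radians(35);Z=Ro.from_euler('z',psi);bz=Z.apply([0,-np.sin(a),np.cos(a)]);by=Z.apply([0,np.cos(a),np.sin(a)])
    z=-bz;y=by;R=np.c_[np.cross(y,z),y,z];return bar+bz*(L-.044+off),R   # off: seat distance above bar along bz
def rel(P,R):
    from plant import get_obs
    o=get_obs();R0=Ro.from_euler('xyz',o['tool_rot']);rv=(Ro.from_matrix(R)*R0.inv()).as_rotvec()
    print(o['time_s'],o['ee_pos'],o['ft_force'],o['q'].round(2),o['grip_force'],'shift',((P-o['ee_pos'])/.3).round(4),'turn',(rv/2/np.pi).round(4))
E
python3 -c "
from h import *;rel(*target(bar,.09))"
```

```text
6.15 [0.53608845 0.03238166 0.37756917] [ 0.04413072 -0.7716163  -2.22127972] [-0.56  0.04  0.47  1.48 -0.02  1.63  0.78] 29.89864355418831 shift [ 0.0252  0.2589 -0.3259] turn [ 0.0919 -0.037   0.0985]
```

>>> servo_tool(series=[[0, 0, 0, 0.0153, -0.0062, 0.0164, 1], [0, 0, 0, 0.0306, -0.0123, 0.0328, 1], [0, 0, 0, 0.046, -0.0185, 0.0492, 1], [0, 0, 0, 0.0613, -0.0247, 0.0657, 1], [0.005, 0.05, -0.06, 0.0766, -0.0308, 0.0821, 1], [0.015, 0.15, -0.17, 0.0919, -0.037, 0.0985, 1], [0.025, 0.259, -0.326, 0.0919, -0.037, 0.0985, 1], [0.025, 0.259, -0.326, 0.0919, -0.037, 0.0985, 1], [0.025, 0.259, -0.326, 0.0919, -0.037, 0.0985, 1], [0.025, 0.259, -0.326, 0.0919, -0.037, 0.0985, 1], [0.025, 0.259, -0.326, 0.0919, -0.037, 0.0985, 1]])

```text
time_s: 7.25
ee_pos: [0.545, 0.1072, 0.2826]
tool_rot: [2.53, -0.001, 3.071]
ft_force: [0.1, 0.3, -3.0]
grip_width: 0.0256
grip_force: 29.9
```

```bash
python3 - <<'E'
from h import *
rel(*target(bar,.09))
w=wrist('w3')
from plant import capture
d={n:capture(n) for n in('scene','top')};pickle.dump(d,open('cap1.pkl','wb'))
im=np.zeros((600,800,3),np.uint8)
cr=lambda c,x,y:cv2.resize(c['image'][y:y+75,x:x+100],(400,300),interpolation=cv2.INTER_CUBIC)
im[:300,:400]=cr(d['scene'],300,110);im[:300,400:]=cr(d['top'],100,175)
im[300:,:400]=cv2.resize(w['image'],(400,300));im[300:,400:]=cv2.resize(w['image'][100:250,150:350],(400,300))
cv2.imwrite('pics/c2.png',im[:,:,::-1])
for n,c in list(d.items())+[('w',w)]: print(n,proj(c,bar))
E
```

```text
7.25 [0.54501631 0.10716903 0.28262703] [ 0.06814625  0.27181563 -3.04894724] [-0.42  0.09  0.6   1.75 -0.67  1.43  1.82] 29.900540141388774 shift [-0.0045  0.0096 -0.0094] turn [-0.0002 -0.0001  0.0014]
7.25 [0.54501631 0.10716903 0.28262703] [ 2.52963021e+00 -7.33997419e-04  3.07075648e+00] [ 0.06814625  0.27181563 -3.04894724]
scene [347.75785717 163.88807159]
top [129.42557635 210.22081074]
w [254.35761154 173.00118742]
```

View pics/c2.png

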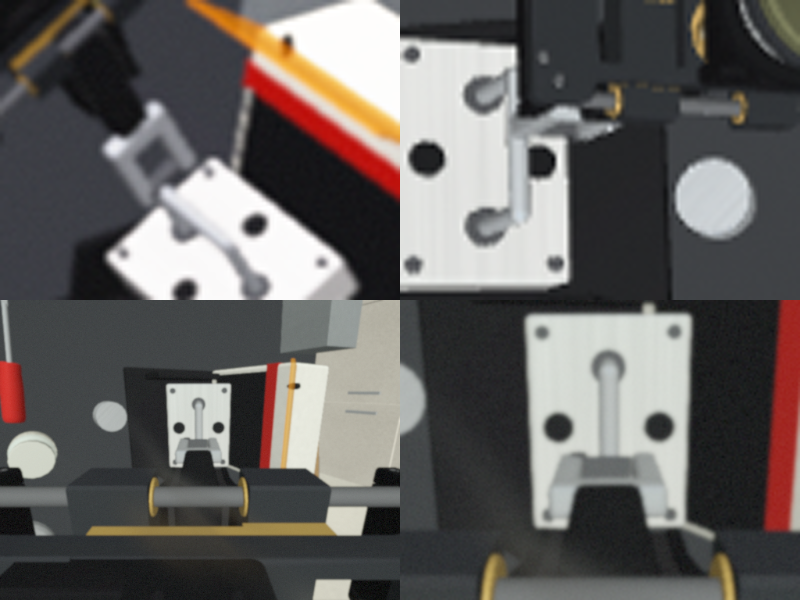

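The wrist crop shows the bar at u≈608 and the jaws spanning 552–665, also centred on 608, with the bridge square across the bar. I'll close in along the axis.

>>> servo_tool(series=[[0.0018, 0.0286, -0.041, 0, 0, 0, 1], [0.0035, 0.057, -0.082, 0, 0, 0, 1], [0.0053, 0.086, -0.123, 0, 0, 0, 1], [0.006, 0.1, -0.143, 0, 0, 0, 1], [0.006, 0.1, -0.143, 0, 0, 0, 1], [0.006, 0.1, -0.143, 0, 0, 0, 1]])

```text
time_s: 8.0
ee_pos: [0.5453, 0.1382, 0.2381]
tool_rot: [2.53, -0.005, 3.073]
ft_force: [-1.8, -3.1, 0.3]
grip_width: 0.0259
grip_force: 29.9
```

```bash
python3 - <<'E'
from h import *
rel(*target(bar,.0))
w=wrist('w4')
from plant import capture
d={n:capture(n) for n in('scene','top')};pickle.dump(d,open('cap2.pkl','wb'))
im=np.zeros((600,800,3),np.uint8)
im[:300,:400]=cv2.resize(d['scene']['image'][125:185,310:390],(400,300),interpolation=2);im[:300,400:]=cv2.resize(d['top']['image'][175:250,100:200],(400,300),interpolation=2)
im[300:,400:]=cv2.resize(w['image'][100:250,150:350],(400,300))
im[300:,:400]=cv2.resize(w['image'][150:225,200:300],(400,300),interpolation=2)
cv2.imwrite('pics/c3.png',im[:,:,::-1])
E
```

```text
8.0 [0.54534128 0.13816803 0.2380641 ] [-1.80809491 -3.14902691  0.28139789] [-0.45  0.12  0.58  1.82 -0.7   1.34  1.84] 29.901425004936755 shift [ 0.0051  0.078  -0.1066] turn [-0.0002 -0.0008  0.0011]
8.0 [0.54534128 0.13816803 0.2380641 ] [ 2.52953775 -0.00499926  3.07275168] [-1.80809491 -3.14902691  0.28139789]
```

View pics/c3.png

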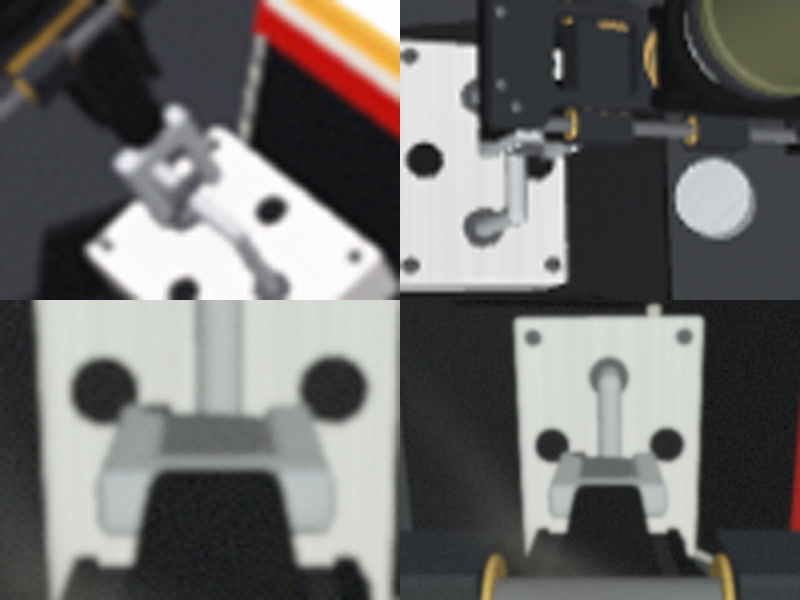

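>>> servo_tool(series=[[0.0007, 0.0115, -0.0164, 0, 0, 0, 1], [0.0014, 0.023, -0.0328, 0, 0, 0, 1], [0.0021, 0.0345, -0.0492, 0, 0, 0, 1], [0.0028, 0.046, -0.0656, 0, 0, 0, 1], [0.0035, 0.0573, -0.082, 0, 0, 0, 1], [0.0042, 0.0688, -0.0984, 0, 0, 0, 1], [0.005, 0.0813, -0.1163, 0, 0, 0, 1], [0.005, 0.0813, -0.1163, 0, 0, 0, 1], [0.005, 0.0813, -0.1163, 0, 0, 0, 1]])

```text
time_s: 9.05
ee_pos: [0.5473, 0.163, 0.2034]
tool_rot: [2.529, -0.004, 3.072]
ft_force: [-0.4, -3.2, 1.2]
grip_width: 0.0257
grip_force: 29.9
```

```bash
python3 -c "
from h import *
rel(*target(bar,.0))"
```

```text
9.05 [0.54732249 0.16295903 0.20338196] [-0.39277497 -3.23164827  1.21458984] [-0.47  0.15  0.56  1.86 -0.73  1.26  1.85] 29.90145013667643 shift [-0.0015 -0.0046  0.009 ] turn [-0.0003 -0.0006  0.0011]
```

>>> servo_tool(series=[[0.0003, 0.0057, -0.0082, 0, 0, 0, 1], [0.0007, 0.0115, -0.0164, 0, 0, 0, 1], [0.0007, 0.0115, -0.0164, 0, 0, 0, 1], [0.0007, 0.0115, -0.0164, 0, 0, 0, 1]])

```text
time_s: 9.45
ee_pos: [0.5476, 0.1664, 0.1984]
tool_rot: [2.529, -0.004, 3.072]
ft_force: [-1.6, -4.3, 4.6]
grip_width: 0.0259
grip_force: 29.9
```

```bash
python3 - <<'E'
from h import *
rel(*target(bar,.0))
from plant import capture,get_obs
d={n:capture(n) for n in('scene','wrist')}
im=np.hstack([cv2.resize(d['scene']['image'][125:185,320:400],(400,300),interpolation=2),cv2.resize(d['wrist']['image'][150:225,200:300],(400,300),interpolation=2)])
cv2.imwrite('pics/c4.png',im[:,:,::-1]);o=get_obs();print(o['ft_force'])
E
```

```text
9.45 [0.54757    0.16638988 0.19843217] [-1.63849382 -4.31333801  4.63024865] [-0.47  0.15  0.55  1.87 -0.74  1.25  1.86] 29.900980414822698 shift [-0.0024 -0.0161  0.0255] turn [-0.0003 -0.0006  0.0012]
[-1.34572959 -4.19509024  2.11158626]
```

View pics/c4.png

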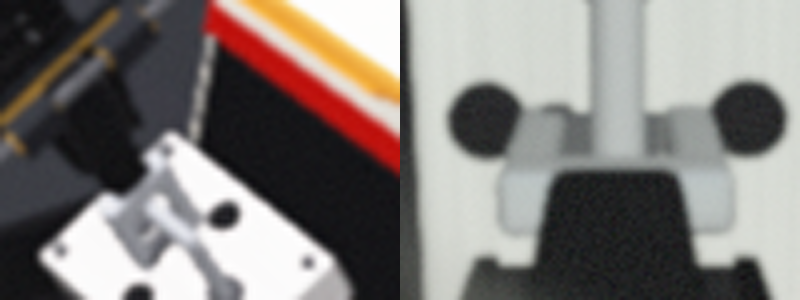

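The bar is inside the throat, close to the bridge. I'll push a little more, then pull back to test the gate.

>>> servo_tool(series=[[0.0004, 0.0067, -0.0096, 0, 0, 0, 1], [0.0004, 0.0067, -0.0096, 0, 0, 0, 1], [0.0004, 0.0067, -0.0096, 0, 0, 0, 1], [-0.0005, -0.008, 0.0115, 0, 0, 0, 1], [-0.0013, -0.0209, 0.03, 0, 0, 0, 1], [-0.0022, -0.035, 0.05, 0, 0, 0, 1], [-0.003, -0.049, 0.07, 0, 0, 0, 1], [-0.0039, -0.063, 0.09, 0, 0, 0, 1], [-0.0043, -0.07, 0.1, 0, 0, 0, 1], [-0.0043, -0.07, 0.1, 0, 0, 0, 1]])

```text
time_s: 10.55
ee_pos: [0.5464, 0.1449, 0.2286]
tool_rot: [2.529, -0.003, 3.072]
ft_force: [1.2, 0.2, -3.0]
grip_width: 0.0258
grip_force: 29.9
```

```bash
python3 -c "
from h import *
rel(*target(bar,.0))"
```

```text
10.55 [0.54638116 0.1449399  0.22856702] [ 1.2421873   0.19442253 -3.01996938] [-0.45  0.13  0.57  1.83 -0.71  1.32  1.84] 29.900715867988765 shift [ 0.0016  0.0554 -0.075 ] turn [-0.0003 -0.0005  0.0012]
```

>>> servo_tool(series=[[-0.0003, -0.0038, 0.0055, 0, 0, 0, 1], [-0.0005, -0.0077, 0.011, 0, 0, 0, 1], [-0.0007, -0.0115, 0.0164, 0, 0, 0, 1], [-0.0007, -0.0115, 0.0164, 0, 0, 0, 1], [-0.0007, -0.0115, 0.0164, 0, 0, 0, 1]])

```text
time_s: 11.05
ee_pos: [0.545, 0.1443, 0.23]
tool_rot: [2.53, -0.007, 3.075]
ft_force: [4.2, 7.5, -14.7]
grip_width: 0.0258
grip_force: 30.0
```

```bash
python3 -c "
from h import *
rel(*target(bar,.0))"
```

```text
11.05 [0.54499044 0.14430324 0.23001175] [  4.15513962   7.48002871 -14.7018409 ] [-0.45  0.13  0.57  1.83 -0.7   1.32  1.84] 29.972784218844026 shift [ 0.0062  0.0575 -0.0798] turn [-0.0001 -0.0011  0.0008]
```

The gate holds against a pull of about 14 N. Now I'll hold briefly, ease the hook back onto the bar and release it.

>>> servo_tool(series=[[0, 0, 0, 0, 0, 0, 1], [0, 0, 0, 0, 0, 0, 1], [0.001, 0.016, -0.023, 0, 0, 0, 1], [0.002, 0.032, -0.046, 0, 0, 0, 1], [0.003, 0.048, -0.069, 0, 0, 0, 1], [0.0037, 0.059, -0.085, 0, 0, 0, 1], [0.0037, 0.059, -0.085, 0, 0, 0, 1], [0.0037, 0.059, -0.085, 0, 0, 0, 1]])

```text
time_s: 11.85
ee_pos: [0.5471, 0.1594, 0.2077]
tool_rot: [2.529, -0.004, 3.072]
ft_force: [-0.3, 0.6, -2.7]
grip_width: 0.0259
grip_force: 30.0
```

>>> servo_tool(series=[[0, 0, 0, 0, 0, 0, 0.8], [0, 0, 0, 0, 0, 0, 0.6], [0, 0, 0, 0, 0, 0, 0.4], [0, 0, 0, 0, 0, 0, 0], [0, 0, 0, 0, 0, 0, 0], [0, 0, 0, 0, 0, 0, 0], [0, 0, 0, 0, 0, 0, 0], [0, 0, 0, 0, 0, 0, 0], [0, 0, 0, 0, 0, 0, 0], [0, 0, 0, 0, 0, 0, 0], [0, 0, 0, 0, 0, 0, 0]])

```text
time_s: 12.95
ee_pos: [0.547, 0.1597, 0.2075]
tool_rot: [2.529, -0.004, 3.072]
ft_force: [0.8, 0.3, -1.1]
grip_width: 0.0861
grip_force: 0.3
```

```bash
python3 - <<'E'
from h import *
rel(*target(bar,.0))
from plant import capture
d={n:capture(n) for n in('scene','wrist')}
im=np.hstack([cv2.resize(d['scene']['image'][100:220,270:430],(400,300),interpolation=2),cv2.resize(d['wrist']['image'],(400,300),interpolation=2)])
cv2.imwrite('pics/c5.png',im[:,:,::-1])
E
```

```text
12.95 [0.54699438 0.15969045 0.20747948] [ 0.77912444  0.33369344 -1.09832412] [-0.46  0.14  0.56  1.86 -0.73  1.27  1.85] 0.32349197077564895 shift [-0.0005  0.0063 -0.0047] turn [-0.0003 -0.0007  0.0011]
```

View pics/c5.png

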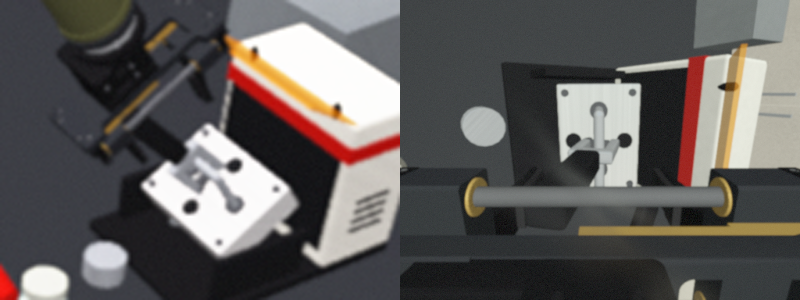

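The grip leans on the lower finger, with the hook still on the bar. I'll retract along the axis.

>>> servo_tool(series=[[-0.0024, -0.038, 0.0546, 0, 0, 0, 0], [-0.0048, -0.076, 0.109, 0, 0, 0, 0], [-0.0072, -0.115, 0.164, 0, 0, 0, 0], [-0.0096, -0.153, 0.218, 0, 0, 0, 0], [-0.012, -0.19, 0.273, 0, 0, 0, 0], [-0.0144, -0.229, 0.328, 0, 0, 0, 0], [-0.019, -0.305, 0.437, 0, 0, 0, 0], [-0.024, -0.38, 0.546, 0, 0, 0, 0], [-0.024, -0.38, 0.6, 0, 0, 0, 0], [-0.024, -0.38, 0.6, 0, 0, 0, 0], [-0.024, -0.38, 0.6, 0, 0, 0, 0], [-0.024, -0.38, 0.6, 0, 0, 0, 0]])

```text
time_s: 14.25
ee_pos: [0.5391, 0.0472, 0.3857]
tool_rot: [2.529, -0.007, 3.075]
ft_force: [-1.3, -0.1, -0.0]
grip_width: 0.0873
grip_force: 0.0
```

>>> servo_tool(series=[[0, 0, 0, 0, 0, 0, 0], [0, 0, 0, 0, 0, 0, 0], [0, 0, 0, 0, 0, 0, 0], [0, 0, 0, 0, 0, 0, 0], [0, 0, 0, 0, 0, 0, 0], [0, 0, 0, 0, 0, 0, 0], [0, 0, 0, 0, 0, 0, 0], [0, 0, 0, 0, 0, 0, 0], [0, 0, 0, 0, 0, 0, 0], [0, 0, 0, 0, 0, 0, 0]])

```text
time_s: 15.25
ee_pos: [0.5398, 0.0456, 0.3875]
tool_rot: [2.529, -0.004, 3.072]
ft_force: [0.7, -0.3, -0.3]
grip_width: 0.0869
grip_force: 0.0
```

```bash
python3 - <<'E'
from h import *
from plant import capture,get_obs
d={n:capture(n) for n in('scene','wrist','top')};e=capture('scene')
im=np.zeros((600,800,3),np.uint8)
im[:300,:400]=cv2.resize(e['image'][125:200,310:410],(400,300),interpolation=2);im[:300,400:]=cv2.resize(d['wrist']['image'],(400,300))
im[300:,:400]=cv2.resize(d['top']['image'],(400,300));im[300:,400:]=cv2.resize(e['image'],(400,300))
cv2.imwrite('pics/c6.png',im[:,:,::-1]);print(get_obs()['time_s'],get_obs()['ft_force'],np.abs(d['scene']['image'][125:200,310:410].astype(int)-e['image'][125:200,310:410]).max())
E
```

```text
15.45 [-0.25455385 -0.2983719   0.79271424] 7
```

View pics/c6.png

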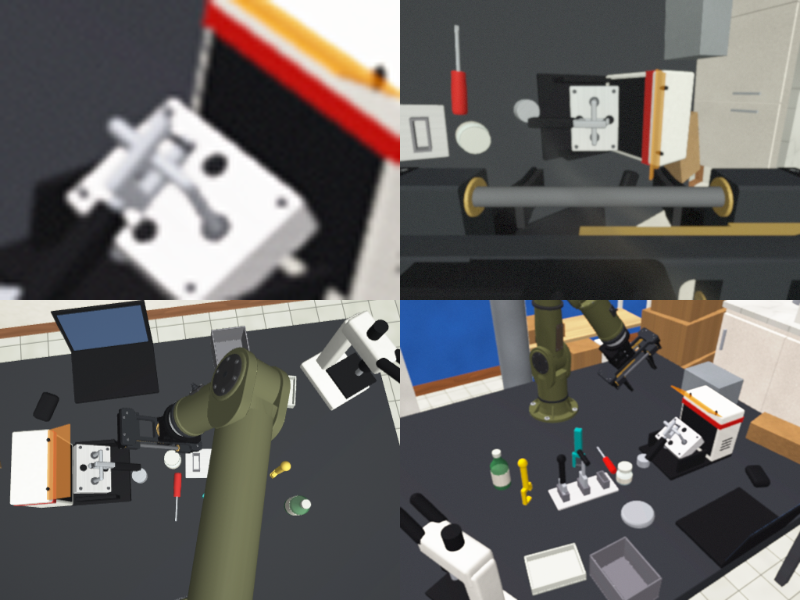

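The hook hangs at rest on the bar with its handle lying down the slope. The gripper is clear, and the other two tools and the bystanders are where they were.

```bash
python3 -c "
from plant import *
print(job_done())"
```

```text
the job is handed in; nothing more can be done
None
```

The snap hook is locked on the lifting bar: its gate held against a pull of about 14 N, I left it hanging there, and the job was handed in at about 15.5 s (no verdict was returned).

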